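Shut the polish case, brush out the metal pots and push them onto the cork discs

TASK

Two or three freshly polished pots stand on the metalsmith's bench: first shut the open polish case fully, so that no dust gets in, then brush out each pot, the brass one first, then the copper, then the steel, whichever are there, taking the brush down to the bottom, up to the rim and down to the bottom again in every pot. Leave the brush standing upright in its blue stand, and push the pots across the bench, never lifting or tipping them, until each stands wholly on a cork disc of its own, without disturbing the other things on the bench.

Things in the scene. Friction and masses are not known exactly. Their poses are not given: they have to be found in the camera images.
- pot_brass: open round yellow brass pot, outside diameter 100 mm (92 mm at the foot), height 85 mm, wall 4 mm, floor 5 mm thick, about 0.45 kg, loose, too wide for the gripper; stands mouth up on the bench. Origin: centre of its underside, z up. May be absent (None).
- pot_copper: open round reddish copper pot, outside diameter 100 mm (92 mm at the foot), height 85 mm, wall 4 mm, floor 5 mm thick, about 0.45 kg, loose, too wide for the gripper; stands mouth up on the bench. Origin: centre of its underside, z up. May be absent (None).
- pot_steel: open round silvery steel pot, outside diameter 100 mm (92 mm at the foot), height 85 mm, wall 4 mm, floor 5 mm thick, about 0.45 kg, loose, too wide for the gripper; stands mouth up on the bench. Origin: centre of its underside, z up. May be absent (None).
- mat: grey mat 160 (x) by 540 (y) mm, flat and fixed on the bench beyond the pots, with no step to climb; carries three cork discs in a row along its own y axis. Origin: its centre, at bench height.
- spot_a (a point): centre of a round cork disc of 130 mm diameter on the mat (-190 mm along the mat's y), at bench height; all three discs serve alike, one pot each
- spot_b (a point): centre of a round cork disc of 130 mm diameter on the mat (the mat's centre), at bench height; all three discs serve alike, one pot each
- spot_c (a point): centre of a round cork disc of 130 mm diameter on the mat (+190 mm along the mat's y), at bench height; all three discs serve alike, one pot each
- stand: fixed blue round holder for the brush, 70 mm high, foot 90 mm across; bore 50 mm in diameter, its floor 6 mm above the bench. Origin: centre of its underside, z up.
- brush: loose bottle brush, 200 mm long, at the start upright in the stand: white bristle head 40 mm in diameter from 0 to 70 mm, thin steel neck 12 mm from 70 to 100 mm, round wooden handle 22 mm in diameter from 100 to 200 mm. Rigid, 80 g. Origin: centre of the head's flat lower end; z points up along the handle.
- brush_tip (a point): centre of the flat lower end of the brush head (the brush's origin)
- case: fixed black clamshell case with polishing bars inside, hinged on its far side: lower half an open shell 100 mm (own x, front to back) by 130 mm (own y, along the hinge), 25 mm high. Origin: centre of its underside, own +x points to the hinge side, z up.
- case_hinge (a point): middle of the hinge line of the case: 50 mm along the case's +x from its origin, 25 mm above the bench; the hinge runs along the case's y
- case_lid (a joint): opening angle of the case's red upper shell half (100 x 130 mm, 25 mm deep, 0.12 kg), rad: 0 = shut, rims edge to edge, its flat outer face then 50 mm above the bench; at pi/2 it stands upright over the hinge with its outer face turned to the far side (the case's +x). Stiff hinge: stays where it is left, needs about 2 N at its free edge; no latch; stops at 0 and 1.75.
- lid_edge (a point): middle of the free edge of the upper shell's outer face, 100 mm from the hinge line measured along the shell and 25 mm out from the rim plane
- tape_roll: yellow roll of tape, 70 mm across, 25 mm high, not to be disturbed
- mallet: wooden mallet lying on the bench, 220 mm long, not to be disturbed
- small_cup_1: small brass cup, 54 mm across, 42 mm high, already finished, not to be disturbed
- small_cup_2: second small brass cup, like the first
- file: file with wooden handle lying beyond the mat, 240 mm long, not to be disturbed
- caliper: steel caliper lying near the robot, 200 mm long, not to be disturbed
There are look-alikes about, which are no part of the job. Leave any red look-alike of the pot_copper alone.

How it is judged (in metres and radians):
On the way, in this order (a step that is already met when the one before it is completed fails the run):
1. the polish case is shut (value of joint case_lid below 0.04 rad), for 0.2 s.
2. brush down to the bottom of the brass pot (tip within 25 mm of its floor) (horizontal distance between brush_tip and pot_brass below 0.042 m and z of brush_tip in the frame of pot_brass below 0.03 m), for 0.1 s.
3. brush drawn up in the brass pot, tip at least 50 mm above its floor and still over or inside it (horizontal distance between brush_tip and pot_brass below 0.042 m and z of brush_tip in the frame of pot_brass above 0.055 m), for 0.05 s.
4. brush down to the bottom of the brass pot again (all of step 2), for 0.1 s.
5. brush down to the bottom of the copper pot (tip within 25 mm of its floor) (horizontal distance between brush_tip and pot_copper below 0.042 m and z of brush_tip in the frame of pot_copper below 0.03 m), for 0.1 s.
6. brush drawn up in the copper pot, tip at least 50 mm above its floor and still over or inside it (horizontal distance between brush_tip and pot_copper below 0.042 m and z of brush_tip in the frame of pot_copper above 0.055 m), for 0.05 s.
7. brush down to the bottom of the copper pot again (all of step 5), for 0.1 s.
8. brush down to the bottom of the steel pot (tip within 25 mm of its floor) (horizontal distance between brush_tip and pot_steel below 0.042 m and z of brush_tip in the frame of pot_steel below 0.03 m), for 0.1 s.
9. brush drawn up in the steel pot, tip at least 50 mm above its floor and still over or inside it (horizontal distance between brush_tip and pot_steel below 0.042 m and z of brush_tip in the frame of pot_steel above 0.055 m), for 0.05 s.
10. brush down to the bottom of the steel pot again (all of step 8), for 0.1 s.
At the end, for the whole second after the job is handed in: the case is shut to 0.04 rad; every pot present stands upright, at rest, its centre within 18 mm of a cork disc centre; the brush is released, head down in the stand bore, upright to 0.2 rad, tip under 20 mm above the bench and within 15 mm of the stand axis ((horizontal distance between pot_brass and spot_a below 0.018 m or horizontal distance between pot_brass and spot_b below 0.018 m or horizontal distance between pot_brass and spot_c below 0.018 m) and angle between each of pot_brass, pot_copper, pot_steel's own z axis and vertical below 0.1 rad and height (world z) of each of pot_brass, pot_copper, pot_steel below 0.01 m and linear speed of each of pot_brass, pot_copper, pot_steel, brush below 0.02 m/s and (horizontal distance between pot_copper and spot_a below 0.018 m or horizontal distance between pot_copper and spot_b below 0.018 m or horizontal distance between pot_copper and spot_c below 0.018 m) and (horizontal distance between pot_steel and spot_a below 0.018 m or horizontal distance between pot_steel and spot_b below 0.018 m or horizontal distance between pot_steel and spot_c below 0.018 m) and value of joint case_lid below 0.04 rad and horizontal distance between brush_tip and stand below 0.015 m and height (world z) of brush_tip below 0.02 m and angle between brush_tip's own z axis and vertical below 0.2 rad); the robot touches nothing.
It fails at once if a pot is lifted more than 25 mm off the bench or tipped over (height (world z) of any of pot_brass, pot_copper, pot_steel above 0.025 m or angle between any of pot_brass, pot_copper, pot_steel's own z axis and vertical above 0.6 rad).
It fails at once if one of the other loose things on the bench is shifted more than 40 mm (distance of any of tape_roll, mallet, small_cup_1, small_cup_2, file, caliper from where it was at the start of the episode above 0.04 m).
Of pot_brass, pot_copper, pot_steel only 2 to 3 are there at a start; the rules pass over those that are not, and their reading is None.
At some moment in a run one of pot_brass, pot_copper, pot_steel may be knocked a few centimetres aside while the robot is not near it.
It also fails if it takes over 210 s, if anything falls off the work surface, if the arm or the gripper's body presses on something with over 40 N, if the wrist force passes 120 N, or if a joint passes its speed limit or range.

ROBOT

A 7-joint arm with a two-finger parallel gripper is mounted at the origin on the work surface. World frame = base frame: x ahead of the robot, y to its left, z up, the work surface at z = 0. Lengths are in mm, angles in rad, forces in N, time in s.
With the tool pointing down it reaches from about 400 to 875 mm from the base axis. Payload 4.4 kg.
Tool frame: the origin (TCP) lies midway between the tips of the shut fingers; the grasp point (between the pads) lies 19 mm behind it; z points along the fingers, y is the line along which they close (so a half turn about z gives the same grasp; the last joint's range is limited). The gripper opens to 85 mm and grips with 20 to 120 N. Pads are 22 mm wide; open, the fingers measure 114 mm over their backs; the gripper's body (76 mm by 85 mm) begins 54 mm behind the grasp point. The pads swing forward as they close: fully open they stand 13 mm farther back than shut.
Start: joints at [-1.274, 0.628, 0.038, 1.517, -0.027, 0.996, -0.02], TCP at [230.658, 607.713, 231.313] pointing down, gripper open.
Joint ranges: [-3.06, 3.06], [-0.37, 2.12], [-1.25, 1.32], [0.18, 2.47], [-1.1, 4.24], [0.23, 1.98], [-2.94, 2.94]. Speed limits (rad/s): [2.57, 2.57, 3.14, 3.14, 3.14, 3.14, 3.14].

INTERFACE

Orientations are given as [roll, pitch, yaw] about the fixed x, y, z axes, in that order (R = Rz(yaw) Ry(pitch) Rx(roll)).
In Python, from cell import ctrl gives the robot as it stands.
- The arm moves only by the shell command python3 -m crank 'ROWS' [OPENING]. ROWS is JSON, a list that holds one entry, the list of rows, each a list of 4 numbers: the shift along the tool's x, y, z normalised to -1 to 1, where 1 is 2.5 cm, then the turn about the tool's z normalised to -1 to 1, where 1 is 0.08 rad. In form: [[[dx, dy, dz, turn], ...]]. A call has 1 to 12 rows; each row shifts and turns the commanded pose from where the row before left it, along the tool's axes as they then stand; what a row does not reach is not made up. A row lasts 1/12 s, in which the tool goes at most 41.7 mm and 7.16 degrees, less where a joint would pass 70% of its speed; a pose out of reach is approached as far as the arm can. A call with a number of a shift or a turn outside -1 to 1 is refused whole. A call with a gripper value outside its range is refused whole. OPENING is the closure, from -1 (fully open) to 1 (shut), set as the call begins (- or left out, the last holds). The fingers move at their own pace and stop on an object; the grip force is fixed at half the most. Time passes only in rows, so rows that do not move let the fingers close. It gives the time, the measured TCP pose, the force, the opening and the grip force at its end, in the units of the state.
- ctrl.read_state(): the state, without advancing time (a new reading comes with each control period).
- ctrl.get_image(name): name is "scene" or "top" or "wrist"; returns a dict with "img" (480x640x3 uint8, red, green, blue), "intrinsics" (3x3 intrinsics, pixels), "extrinsics" (4x4, takes a point from camera to world coordinates). Camera axes: x right, y up, looking along -z (the intrinsics and any distortion apply to the point x, -y, -z); pixel columns grow to the right and rows downward; lengths in mm; the calibration is good to about 2 mm. The wrist camera is an equidistant fisheye: a pixel r from the principal point sees the ray r / f radians off the axis. A picture is of the moment at which its call begins. There is no depth.
- ctrl.finish_job(): hands the job in; it is judged then, once.
Trained networks look in the newest picture that a camera, given by its name, has taken for a name from the list of things; names that differ only in an ending like _2 or _b are one class to them, and where a whole thing is asked for, a point or a joint stands for the part that bears it (a point fixed in the world has none). Each returns a list of dicts, best first, with "confidence" (0 to 1); they miss things now and then, are a little off and sometimes report something else, mostly with a low value. They report only what shows in the picture. A call takes as long as a camera call. They do not tell look-alikes from the thing itself.
- ctrl.find_in(camera, target): "position" ([row, column] in pixels, amid what is visible of it).
- ctrl.trace(camera, target): "mask" (480x640 bool, what is visible of it) and "position" ([row, column] in pixels, amid what is visible of it).
- ctrl.place_of(camera, target): "position" ([row, column] in pixels: a listed point, or the origin of a listed thing).
The state is a dict: "clock": time; "qpos": joint angles; "qd": joint speeds; "tau": joint torques, N m; "eef_pos": TCP position; "tool_rot": TCP orientation; "force": force on the tool from outside, world axes, zero at the start; "torque": the same for the moment, N m; "width": finger opening in mm; "gripper_force": force on a finger pad.
Only numpy, scipy, OpenCV 4.12 (cv2) and the standard library are available. Lean on these libraries where they do the work, as an engineer would, in place of code of your own. Each camera call takes 0.05 s, during which the arm holds its last target. There are 200 camera calls.

## Working session

There is one attempt and no reset: what is moved stays moved. The work goes in short steps, Python scripts to look and compute and a shell command to move; the robot and the scene stay as the last step left them, time stands still between calls to the robot, and variables do not carry over. Pictures are saved under pics/ and viewed, at most 14 in all, crops included, and the job is handed in when it is done.

```bash
ls; mkdir -p pics
cat > h.py <<'E'
import numpy as np, cv2, json
from cell import ctrl
def save(cam,name):
    d=ctrl.get_image(cam); cv2.imwrite('pics/'+name,d['img'][:,:,::-1]); return d
def ray(d,rc):
    K=np.array(d['intrinsics']);T=np.array(d['extrinsics']);r,c=rc
    v=np.array([(c-K[0,2])/K[0,0],-(r-K[1,2])/K[1,1],-1.])
    if d.get('fish'):
        x,y=v[0],v[1];t=np.hypot(x,y);v=np.array([x/t*np.sin(t),y/t*np.sin(t),-np.cos(t)])
    return T[:3,3],T[:3,:3]@v
def onz(d,rc,z):
    o,v=ray(d,rc); return o+v*(z-o[2])/v[2]
E
python3 - <<'E'
from h import *
print({k:np.round(v,2) for k,v in ctrl.read_state().items()})
for cam in ('top','scene'):
    d=save(cam,cam+'0.png'); print(cam,np.round(d['intrinsics'],1).tolist(),np.round(d['extrinsics'],2).tolist(),d.keys())
    for n in ['pot_brass','pot_copper','pot_steel','mat','stand','brush','brush_tip','case','case_hinge','lid_edge','spot_a','tape_roll','mallet','small_cup_1','file','caliper']:
        try:
            for o in ctrl.place_of(cam,n)[:4]:
                print(n,np.round(o['position']),round(o['confidence'],2),np.round(onz(d,o['position'],0)))
        except Exception as e: print(n,e)
E
```

```text
pics
{'clock': np.float64(0.0), 'qpos': array([-1.27,  0.63,  0.04,  1.52, -0.03,  1.  , -0.02]), 'qd': array([ 0., -0.,  0.,  0., -0., -0.,  0.]), 'tau': array([-0.000e+00, -5.634e+01,  1.230e+00, -1.935e+01,  1.000e-02,
        1.000e-02, -0.000e+00]), 'eef_pos': array([230.4 , 607.13, 230.39]), 'tool_rot': array([-3.14, -0.  ,  2.78]), 'force': array([-1.07,  0.12,  0.56]), 'torque': array([ 0.01,  0.03, -0.  ]), 'gripper_force': np.float64(0.0), 'width': np.float64(85.43)}
top [[524.1, 0.0, 315.9], [0.0, 524.1, 238.3], [0.0, 0.0, 1.0]] [[0.01, 1.0, -0.09, 391.64], [-1.0, 0.01, 0.0, 12.61], [0.0, 0.09, 1.0, 1273.26], [0.0, 0.0, 0.0, 1.0]] dict_keys(['img', 'intrinsics', 'extrinsics'])
pot_brass [244. 242.] 0.73 [497. 188.   0.]
pot_copper [112. 255.] 0.78 [829. 161.   0.]
pot_copper [253. 322.] 0.66 [478.  -7.   0.]
pot_copper [107. 365.] 0.62 [ 844. -113.    0.]
pot_copper [322. 378.] 0.58 [ 312. -143.    0.]
pot_steel [241. 404.] 0.83 [ 508. -208.    0.]
pot_steel [181. 331.] 0.42 [654. -29.   0.]
mat [182. 330.] 0.6 [653. -26.   0.]
stand [236. 146.] 0.95 [515. 421.   0.]
brush
[... 1570 characters left out ...]
se [242. 181.] 0.72 [ 495. -399.   -0.]
case_hinge [254. 175.] 0.77 [ 535. -409.    0.]
lid_edge [233. 168.] 0.78 [ 467. -440.   -0.]
spot_a [296. 244.] 0.98 [ 654. -211.    0.]
spot_a [299. 317.] 0.84 [658. -22.   0.]
spot_a [310. 164.] 0.69 [ 704. -412.    0.]
spot_a [301. 393.] 0.67 [658. 176.   0.]
tape_roll [203. 442.] 0.82 [339. 323.   0.]
tape_roll [298. 317.] 0.67 [655. -22.   0.]
tape_roll [296. 242.] 0.22 [ 655. -215.    0.]
mallet [187. 235.] 0.95 [ 303. -274.    0.]
small_cup_1 [306. 492.] 0.92 [664. 429.   0.]
small_cup_1 [309. 164.] 0.48 [ 700. -411.    0.]
file [352. 333.] 0.84 [803.  23.  -0.]
caliper [210. 366.] 0.74 [369. 106.   0.]
caliper [296. 320.] 0.64 [648. -15.   0.]
```

View pics/top0.png

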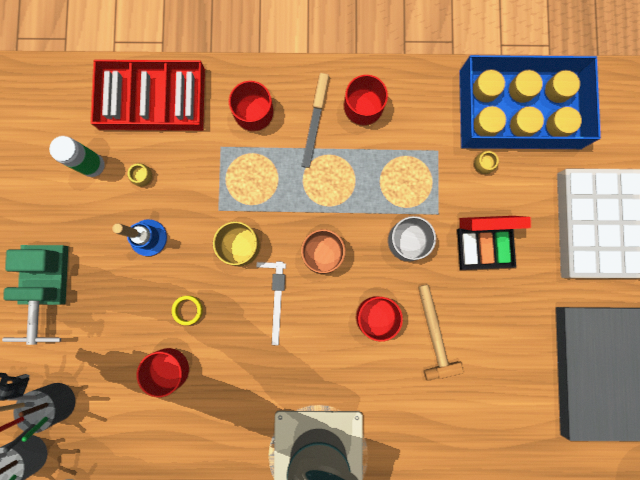

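View pics/scene0.png

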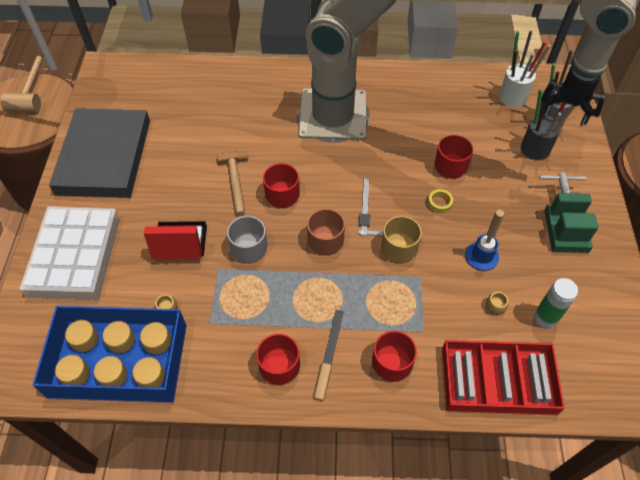

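The top view shows all three pots: brass at [244,242], copper at [253,322] and steel at [241,404]. The red pots are look-alikes. The lid stands upright at [222,503], the stand is at [236,146] and the discs lie along row 181. I'll refine the lid and brush positions and turn the tool to yaw π/2.

```bash
python3 -m crank '[[[0,0,-0.3,1],[0,0,-0.3,1],[0,0,-0.3,1],[0,0,-0.3,1],[0,0,-0.3,1],[0,0,-0.3,1],[0,0,-0.3,1],[0,0,-0.3,1],[0,0,-0.3,1],[0,0,-0.3,1],[0,0,-0.3,1],[0,0,-0.3,1]]]' 1
python3 -m crank '[[[0,0,0,1],[0,0,0,1],[0,0,0,1],[0,0,0,0.14],[0,0,0,0]]]'
python3 - <<'E'
from h import *
print(np.round(ctrl.read_state()['tool_rot'],4))
t=ctrl.get_image('top');s=ctrl.get_image('scene')
def tri(a,b):
    o1,v1=ray(t,a);o2,v2=ray(s,b);A=np.stack([v1,-v2],1);k=np.linalg.lstsq(A,o2-o1,rcond=None)[0]
    p,q=o1+k[0]*v1,o2+k[1]*v2;return np.round((p+q)/2),round(np.linalg.norm(p-q),1)
for n in ['case','case_hinge','lid_edge','stand','brush_tip','pot_brass','pot_copper','pot_steel']:
    a=ctrl.place_of('top',n);b=ctrl.place_of('scene',n)
    for x in a[:2]:
        for y in b[:2]:
            p,e=tri(x['position'],y['position'])
            if e<25: print(n,p,e,round(x['confidence'],2),round(y['confidence'],2))
for cam,d in (('top',t),('scene',s)):
    m=ctrl.trace(cam,'brush')[0]['mask'].astype(np.uint8)
    hsv=cv2.cvtColor(d['img'],cv2.COLOR_RGB2HSV)
    r=np.argwhere(m); print(cam,'brush bbox',r.min(0),r.max(0))
    w=r[(r[:,1]<130)] if cam=='top' else r[r[:,0]<225]
    print(w.min(0),w.max(0),w.mean(0))
    m=ctrl.trace(cam,'case_lid'); 
    if m: q=np.argwhere(m[0]['mask']);print('lid',q.min(0),q.max(0))
print(tri((228.5,117.5),(212,497)))
E
```

```text
clock: 2.7
eef_pos: [230.6, 607.7, 321.7]
tool_rot: [-3.141, -0.0, 1.815]
force: [-0.5, 0.1, 0.0]
width: -0.2
gripper_force: 0.0
clock: 3.12
eef_pos: [230.5, 607.7, 321.2]
tool_rot: [3.142, 0.0, 1.569]
force: [0.6, 0.5, -0.9]
width: 0.1
gripper_force: 0.0
[3.1415e+00 2.0000e-04 1.5693e+00]
case [ 492. -406.   -3.] 1.9 0.77 0.78
case_hinge [ 538. -399.   29.] 6.6 0.95 0.58
lid_edge [ 546. -409.  104.] 0.9 0.93 0.78
stand [513. 418.  17.] 3.5 0.82 0.68
pot_brass [500. 186.  10.] 3.4 0.74 0.88
pot_copper [678. -77. 472.] 19.0 0.89 0.95
pot_copper [182. 357. -29.] 6.0 0.85 0.97
pot_steel [ 505. -221.  -11.] 3.5 0.9 0.69
top brush bbox [224 112] [244 149]
[224 112] [238 129] [229.96891192 121.44041451]
lid [216 459] [230 529]
scene brush bbox [208 479] [250 503]
[208 490] [224 503] [216.63803681 497.34969325]
lid [226 144] [260 201]
(array([511., 414., 204.]), np.float64(2.2))
```

Run:
```python
import cv2
a=cv2.imread('pics/top0.png');b=cv2.imread('pics/scene0.png')
f=lambda i,r,c:cv2.resize(i[r:r+80,c:c+100],None,fx=4,fy=4)
import numpy as np
cv2.imwrite('pics/c1.png',np.hstack([f(a,195,90),f(b,195,440)]))
```

```text
(no output)
```

View pics/c1.png

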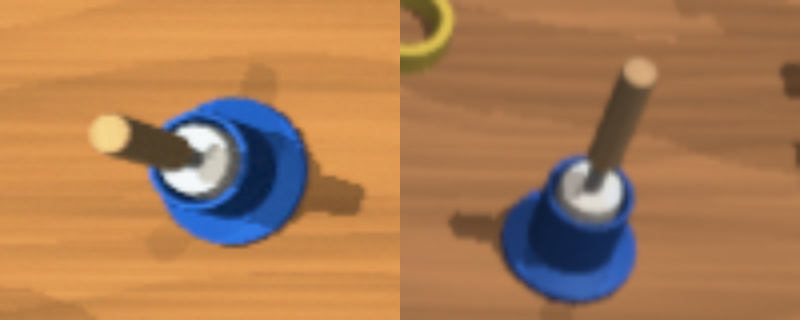

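The brush is upright at about (511,416) and the lid is close to vertical. I'll move behind the lid.

```bash
python3 -m crank '[[[-1,1,0,0],[-1,1,0,0],[-1,1,0,0],[-1,1,0,0],[-1,1,0,0],[-1,1,0,0],[-1,1,0,0],[-1,1,0,0],[-1,1,0,0],[-1,1,0,0],[-1,1,0,0],[-1,1,0,0]]]' 1
python3 -m crank '[[[-1,1,0,0],[-1,1,0,0],[-1,0,0,0],[-1,0,0,0],[-1,0,0,0],[-1,0,0,0],[-1,0,0,0],[-1,0,0,0],[-1,0,0,0],[-1,0,0,0],[-1,0,0,0],[-1,0,0,0]]]'
python3 -m crank '[[[-1,0.2,0,0],[-1,0.2,0,0],[-1,0.2,0,0],[-1,0.2,0,0],[-1,0.2,0,0],[-1,0.2,0,0],[-1,0.2,0,0],[-1,0.2,0,0],[-1,0,0,0],[-1,0,0,0],[-1,0,0,0],[-1,0,0,0]]]'
python3 -m crank '[[[-1,0,0,0],[-1,0,0,0],[-1,0,0,0],[-1,0,0,0],[-0.5,0,0,0],[0,0,0,0],[0,0,0,0]]]'
```

```text
clock: 5.22
eef_pos: [530.7, 305.4, 321.5]
tool_rot: [3.141, -0.0, 1.568]
force: [0.2, 0.7, -0.0]
width: 0.1
gripper_force: 0.0
clock: 6.22
eef_pos: [578.6, 5.4, 321.4]
tool_rot: [3.141, -0.0, 1.568]
force: [1.1, -0.5, -0.5]
width: 0.1
gripper_force: 0.0
clock: 7.22
eef_pos: [617.7, -294.7, 321.2]
tool_rot: [-3.142, -0.0, 1.568]
force: [0.9, -0.1, 0.3]
width: 0.4
gripper_force: 0.0
clock: 7.8
eef_pos: [617.0, -406.5, 320.8]
tool_rot: [-3.141, -0.001, 1.566]
force: [0.5, -0.0, -0.1]
width: 0.2
gripper_force: 0.0
```

```bash
python3 -m crank '[[[0,0,1,0],[0,0,1,0],[0,0,1,0],[0,0,1,0],[0,0,1,0],[0,0,1,0],[0,0,1,0],[0,0,1,0],[0,0,1,0],[0,0,0,0],[0,0,0,0]]]'
python3 -m crank '[[[0,-0.4,0,0],[0,-0.4,0,0],[0,-0.4,0,0],[0,-0.4,0,0],[0,-0.4,0,0],[0,-0.4,0,0],[0,-0.4,0,0],[0,0,0,0]]]'
python3 - <<'E'
from h import *
d=save('scene','s1.png');t=save('top','t1.png')
cv2.imwrite('pics/c2.png',np.hstack([cv2.resize(d['img'][160:320,100:260,::-1],None,fx=2.5,fy=2.5),cv2.resize(t['img'][140:300,400:560,::-1],None,fx=2.5,fy=2.5)]))
E
```

```text
clock: 8.72
eef_pos: [617.5, -403.5, 95.3]
tool_rot: [-3.14, -0.003, 1.569]
force: [0.4, -0.3, 1.4]
width: -0.3
gripper_force: 0.0
clock: 9.38
eef_pos: [547.7, -406.9, 99.7]
tool_rot: [3.138, 0.002, 1.567]
force: [-0.7, -0.1, 0.3]
width: 0.1
gripper_force: 0.0
```

View pics/c2.png

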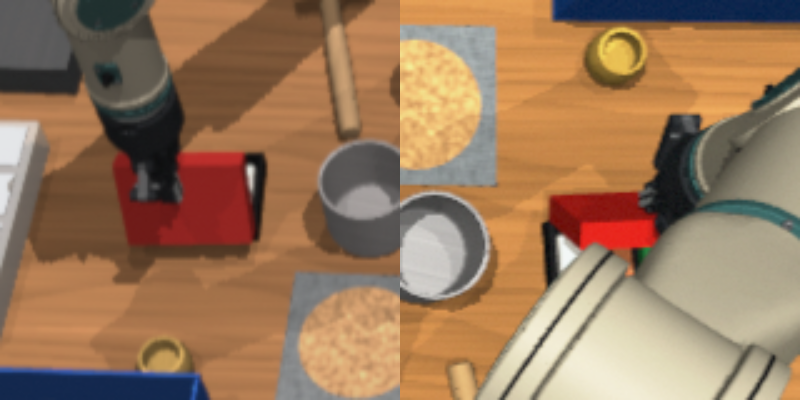

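The lid is folding over, at roughly 60°. I'll follow its arc down.

```bash
python3 -m crank '[[[0.1,-0.4,0.1,0],[0.1,-0.4,0.1,0],[0.1,-0.4,0.1,0],[0,-0.4,0.1,0],[0,-0.4,0.2,0],[0,-0.4,0.2,0],[0,0,0,0]]]'
python3 -m crank '[[[0,-0.2,0.4,0],[0,-0.2,0.4,0],[0,0,0.4,0],[0,0,0.2,0],[0,0,0,0]]]'
```

```text
clock: 10.07
eef_pos: [486.5, -398.1, 76.4]
tool_rot: [-3.141, -0.0, 1.567]
force: [-0.4, 0.6, 1.4]
width: 0.0
gripper_force: 0.0
clock: 10.48
eef_pos: [477.6, -399.3, 49.3]
tool_rot: [3.139, -0.0, 1.567]
force: [-14.9, 9.8, 58.9]
width: -0.3
gripper_force: 29.5
```

```bash
python3 -m crank '[[[0,0,-0.05,0],[0,0,0,0],[0,0,0,0]]]'
python3 -m crank '[[[0,0,-1,0],[0,0,-1,0],[0,0,-1,0],[0,0,-1,0],[0,0,-1,0],[0,0,-1,0],[0,0,-1,0],[0,0,-1,0],[0,0,-1,0],[0,0,-1,0],[0,0,-1,0]]]' -1
python3 -m crank '[[[1,0.1,0,0],[1,0.1,0,0],[1,0.1,0,0],[1,0.1,0,0],[1,0.1,0,0],[1,0.1,0,0],[1,0.1,0,0],[1,0.1,0,0],[1,0.1,0,0],[1,0.1,0,0],[1,0.1,0,0],[1,0.1,0,0]]]'
python3 - <<'E'
from h import *
d=save('scene','s2.png');t=save('top','t2.png')
cv2.imwrite('pics/c3.png',np.hstack([cv2.resize(d['img'][160:320,100:260,::-1],None,fx=2.5,fy=2.5),cv2.resize(t['img'][140:300,400:560,::-1],None,fx=2.5,fy=2.5)]))
for cam,d in (('top',t),('scene',d)):
  for n in ['stand','pot_brass','pot_copper','pot_steel','spot_a']:
    for o in ctrl.place_of(cam,n)[:3]:
        print(cam,n,round(o['confidence'],2),np.round(onz(d,o['position'],0)))
print(np.round(onz(t,(228.25,117.5),206)))
E
```

```text
clock: 10.73
eef_pos: [477.5, -399.3, 49.4]
tool_rot: [3.14, 0.0, 1.567]
force: [-12.4, 8.3, 50.0]
width: 0.3
gripper_force: 25.0
clock: 11.65
eef_pos: [478.4, -397.5, 319.1]
tool_rot: [3.141, 0.0, 1.569]
force: [-0.3, -1.0, 0.5]
width: 85.1
gripper_force: 0.0
clock: 12.65
eef_pos: [509.2, -96.3, 318.0]
tool_rot: [3.141, -0.0, 1.568]
force: [0.0, 0.5, 1.1]
width: 85.6
gripper_force: 0.0
top stand 0.86 [515. 420.   0.]
top stand 0.34 [513. 416.   0.]
top pot_brass 0.62 [501. 185.   0.]
top pot_copper 0.84 [194. 351.   0.]
top pot_copper 0.76 [830. 159.   0.]
top pot_copper 0.61 [478.  -9.   0.]
top spot_a 0.84 [653. -22.   0.]
top spot_a 0.64 [658. 166.   0.]
scene stand 0.76 [509. 418.   0.]
scene pot_brass 0.76 [492. 183.   0.]
scene pot_brass 0.54 [652. -16.   0.]
scene pot_copper 0.73 [ 321. -134.    0.]
scene pot_copper 0.63 [479. -10.   0.]
scene pot_copper 0.63 [203. 366.   0.]
scene pot_steel 0.6 [ 515. -217.    0.]
scene pot_steel 0.49 [512. 420.   0.]
scene spot_a 0.74 [650. -26.   0.]
scene spot_a 0.68 [642. -17.   0.]
scene spot_a 0.67 [657. 173.   0.]
[511. 414. 206.]
```

View pics/c3.png

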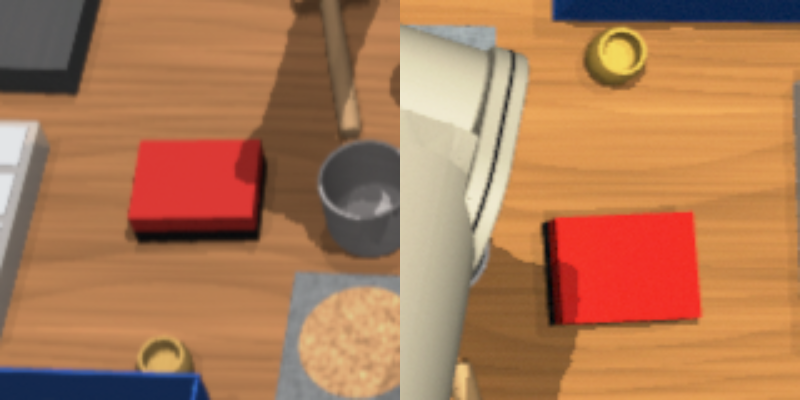

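The case is shut flush. Next I'll grasp the brush.

```bash
python3 -m crank '[[[1,0,0,0],[1,0,0,0],[1,0,0,0],[1,0,0,0],[1,0,0,0],[1,0,0,0],[1,0,0,0],[1,0,0,0],[1,0,0,0],[1,0,0,0],[1,0,0,0],[1,0,0,0]]]' -1
python3 -m crank '[[[1,0,0,0],[1,0,0,0],[1,0,0,0],[1,0,0,0],[1,0,0,0],[1,0,0,0],[1,0,0,0],[1,0,0,0],[0.5,0,0,0],[0,0,0,0],[0,0,0,0]]]'
python3 - <<'E'
from h import *
d=ctrl.get_image('wrist'); K=d['intrinsics']; print(np.round(K,1).tolist()); cv2.imwrite('pics/w1.png',d['img'][:,:,::-1]); d['fish']=1
for n in ['stand','brush','brush_tip']:
    for o in ctrl.place_of('wrist',n)[:2]: print(n,o['position'],round(o['confidence'],2),np.round(onz(d,o['position'],0)))
E
```

```text
clock: 14.25
eef_pos: [509.3, 202.7, 317.6]
tool_rot: [3.142, -0.0, 1.567]
force: [0.7, 0.1, -0.5]
width: 85.5
gripper_force: 0.0
clock: 15.17
eef_pos: [510.1, 413.4, 317.0]
tool_rot: [-3.141, 0.002, 1.568]
force: [-0.6, -0.2, 0.4]
width: 85.5
gripper_force: 0.0
[[371.6, 0.0, 322.7], [0.0, 371.6, 239.1], [0.0, 0.0, 1.0]]
stand [178.7, 324.9] 0.9 [513. 417.   0.]
brush [177.3, 324.5] 0.91 [513. 419.   0.]
brush_tip [179.7, 322.0] 0.96 [510. 416.   0.]
```

View pics/w1.png

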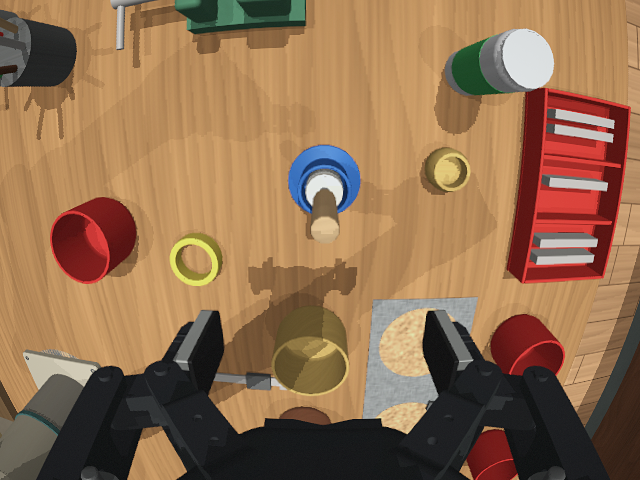

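The handle top is at [229,325], midway between the fingers, and the stand is at [179,325]. I'll descend, grip and lift.

```bash
python3 -m crank '[[[0.1,0.04,1,0],[0,0,1,0],[0,0,1,0],[0,0,1,0],[0,0,1,0],[0,0,1,0],[0,0,0.84,0],[0,0,0,0],[0,0,0,0]]]' -1
python3 -m crank '[[[0,0,0,0],[0,0,0,0],[0,0,0,0],[0,0,0,0],[0,0,0,0],[0,0,0,0],[0,0,0,0],[0,0,0,0],[0,0,0,0]]]' 1
python3 -m crank '[[[0,0,-0.4,0],[0,0,-0.6,0],[0,0,-0.8,0],[0,0,-0.8,0],[0,0,-0.8,0],[0,0,-0.8,0],[0,0,-0.8,0],[0,0,0,0],[0,0,0,0]]]'
python3 - <<'E'
from h import *
d=save('scene','s3.png');t=save('top','t3.png');w=ctrl.get_image('wrist');w['fish']=1
cv2.imwrite('pics/c4.png',np.hstack([cv2.resize(d['img'][120:320,340:540,::-1],None,fx=2,fy=2),cv2.resize(t['img'][140:340,100:300,::-1],None,fx=2,fy=2)]))
for cam,d in (('top',t),('scene',d),('wrist',w)):
  for n in ['brush_tip','pot_brass','pot_copper','pot_steel','spot_a']:
    for o in ctrl.place_of(cam,n)[:3]:
        print(cam,n,round(o['confidence'],2),np.round(onz(d,o['position'],126 if n=='brush_tip' else 0)))
E
```

```text
clock: 16.12
eef_pos: [511.0, 415.5, 146.2]
tool_rot: [-3.14, 0.002, 1.566]
force: [-0.4, -0.6, 0.8]
width: 85.6
gripper_force: 0.0
clock: 16.87
eef_pos: [511.6, 417.2, 147.5]
tool_rot: [3.14, -0.001, 1.568]
force: [0.9, 0.8, 5.8]
width: 20.6
gripper_force: 58.6
clock: 17.62
eef_pos: [511.3, 417.0, 272.6]
tool_rot: [3.14, -0.001, 1.568]
force: [0.3, -0.2, -1.2]
width: 20.4
gripper_force: 58.7
top brush_tip 0.91 [515. 420. 126.]
top pot_brass 0.57 [501. 187.   0.]
top pot_brass 0.55 [ 699. -406.    0.]
top pot_brass 0.18 [518. 464.   0.]
top pot_copper 0.94 [195. 351.   0.]
top pot_copper 0.83 [ 330. -135.    0.]
top pot_copper 0.66 [474.  -3.   0.]
top pot_steel 0.81 [ 503. -215.    0.]
top spot_a 0.85 [655. -23.   0.]
top spot_a 0.82 [662. 162.   0.]
top spot_a 0.66 [ 656. -211.    0.]
scene brush_tip 0.78 [507. 421. 126.]
scene pot_brass 0.86 [486. 193.  -0.]
scene pot_brass 0.28 [802.  19.   0.]
scene pot_copper 0.79 [ 317. -134.    0.]
scene pot_copper 0.77 [ 853. -103.    0.]
scene pot_copper 0.76 [477.  -2.   0.]
scene pot_steel 0.75 [ 508. -207.    0.]
scene spot_a 0.85 [ 654. -208.    0.]
scene spot_a 0.72 [650. 170.   0.]
scene spot_a 0.62 [661. -25.   0.]
wrist brush_tip 0.83 [510. 412. 126.]
wrist brush_tip 0.7 [614. 137. 126.]
wrist pot_copper 0.85 [823. 163.  -0.]
wrist pot_copper 0.62 [201. 354.   0.]
wrist pot_steel 0.62 [336. 316.   0.]
wrist pot_steel 0.47 [509. 416.   0.]
wrist spot_a 0.9 [662. -36.   0.]
wrist spot_a 0.9 [661. 160.  -0.]
wrist spot_a 0.6 [510. 374.   0.]
```

View pics/c4.png

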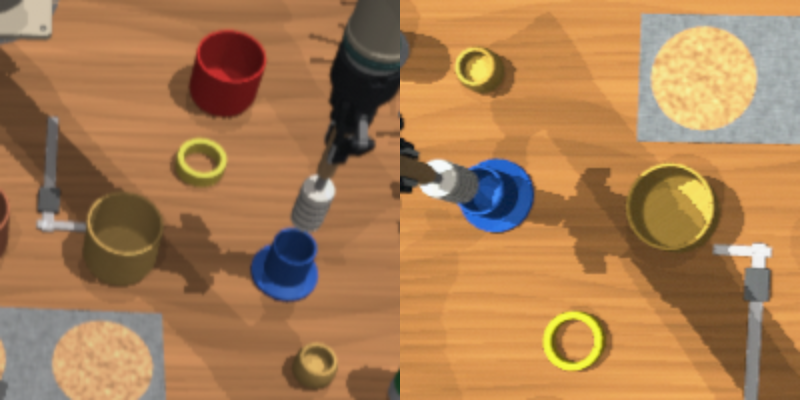

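The brush is held straight. Now I'll brush the brass pot, centred at (496,187).

```bash
python3 -m crank '[[[-1,-0.06,0,0],[-1,-0.06,0,0],[-1,-0.06,0,0],[-1,-0.06,0,0],[-1,-0.06,0,0],[-1,-0.06,0,0],[-1,-0.06,0,0],[-1,-0.06,0,0],[-1,-0.06,0,0],[-0.2,-0.06,0,0],[0,0,0,0]]]'
python3 -m crank '[[[0,0,0.8,0],[0,0,0.8,0],[0,0,0.8,0],[0,0,0.8,0],[0,0,0.8,0],[0,0,0.5,0],[0,0,0.2,0],[0,0,0,0],[0,0,0,0],[0,0,0,0]]]'
python3 -m crank '[[[0,0,-0.8,0],[0,0,-0.8,0],[0,0,-0.8,0],[0,0,-0.2,0],[0,0,0,0],[0,0,0,0]]]'
python3 -m crank '[[[0,0,0.8,0],[0,0,0.8,0],[0,0,0.8,0],[0,0,0.2,0],[0,0,0,0],[0,0,0,0],[0,0,0,0]]]'
python3 -m crank '[[[0,0,-1,0],[0,0,-1,0],[0,0,-1,0],[0,0,-1,0],[0,0,-0.7,0],[0,0,0,0]]]'
python3 - <<'E'
from h import *
d=ctrl.get_image('scene');t=ctrl.get_image('top')
for cam,d in (('top',t),('scene',d)):
  for n in ['pot_brass','pot_copper','pot_steel']:
    for o in ctrl.place_of(cam,n)[:3]:
        print(cam,n,round(o['confidence'],2),np.round(onz(d,o['position'],0)))
E
```

```text
clock: 19.43
eef_pos: [495.4, 184.4, 272.0]
tool_rot: [3.141, 0.0, 1.563]
force: [-0.2, 0.2, -1.5]
width: 20.7
gripper_force: 58.7
clock: 20.27
eef_pos: [496.1, 187.6, 154.9]
tool_rot: [3.14, -0.001, 1.568]
force: [-0.5, 0.1, -0.1]
width: 20.7
gripper_force: 58.8
clock: 20.77
eef_pos: [495.2, 187.1, 219.2]
tool_rot: [3.141, -0.001, 1.568]
force: [-0.2, 0.1, -1.4]
width: 20.6
gripper_force: 58.8
clock: 21.35
eef_pos: [495.9, 187.0, 154.7]
tool_rot: [3.14, -0.0, 1.567]
force: [0.3, 0.8, -0.8]
width: 20.7
gripper_force: 58.9
clock: 21.85
eef_pos: [498.0, 187.6, 276.5]
tool_rot: [3.133, -0.004, 1.567]
force: [1.1, 0.6, -0.7]
width: 20.6
gripper_force: 58.9
top pot_brass 0.71 [500. 185.   0.]
top pot_brass 0.33 [ 694. -401.    0.]
top pot_brass 0.19 [ 544. -418.    0.]
top pot_copper 0.96 [ 323. -144.    0.]
top pot_copper 0.72 [510. 209.   0.]
top pot_copper 0.67 [834. 167.   0.]
top pot_steel 0.67 [ 508. -218.    0.]
top pot_steel 0.59 [ 698. -404.    0.]
top pot_steel 0.55 [ 495. -401.    0.]
scene pot_brass 0.88 [491. 185.   0.]
scene pot_copper 0.97 [479.  -6.   0.]
scene pot_copper 0.81 [ 324. -139.    0.]
scene pot_copper 0.72 [825. 173.   0.]
scene pot_steel 0.9 [ 509. -211.    0.]
```

Brass is done. Next is copper at (478,-7), then steel at (508,-212).

```bash
python3 -m crank '[[[-1,-0.09,0,0],[-1,-0.09,0,0],[-1,-0.09,0,0],[-1,-0.09,0,0],[-1,-0.09,0,0],[-1,-0.09,0,0],[-1,-0.09,0,0],[-0.75,-0.09,0,0],[0,0,0,0],[0,0,0,0]]]'
python3 -m crank '[[[0,0,0.8,0],[0,0,0.8,0],[0,0,0.8,0],[0,0,0.8,0],[0,0,0.8,0],[0,0,0.5,0],[0,0,0.2,0],[0,0,0,0],[0,0,0,0],[0,0,0,0]]]'
python3 -m crank '[[[0,0,-0.8,0],[0,0,-0.8,0],[0,0,-0.8,0],[0,0,-0.2,0],[0,0,0,0],[0,0,0,0]]]'
python3 -m crank '[[[0,0,0.8,0],[0,0,0.8,0],[0,0,0.8,0],[0,0,0.2,0],[0,0,0,0],[0,0,0,0],[0,0,0,0]]]'
python3 -m crank '[[[0,0,-1,0],[0,0,-1,0],[0,0,-1,0],[0,0,-1,0],[0,0,-0.7,0],[0,0,0,0]]]'
python3 - <<'E'
from h import *
d=ctrl.get_image('scene');t=ctrl.get_image('top')
for cam,d in (('top',t),('scene',d)):
  for n in ['pot_brass','pot_copper','pot_steel']:
    for o in ctrl.place_of(cam,n)[:3]:
        print(cam,n,round(o['confidence'],2),np.round(onz(d,o['position'],0)))
E
```

```text
clock: 23.08
eef_pos: [476.4, -7.8, 271.2]
tool_rot: [-3.141, 0.0, 1.565]
force: [-0.5, 0.9, -0.7]
width: 20.8
gripper_force: 58.9
clock: 23.92
eef_pos: [477.4, -6.4, 154.8]
tool_rot: [3.14, -0.0, 1.568]
force: [0.9, 0.1, -0.8]
width: 20.7
gripper_force: 59.0
clock: 24.42
eef_pos: [476.7, -6.6, 219.2]
tool_rot: [3.141, -0.0, 1.568]
force: [0.1, -0.4, -1.3]
width: 20.6
gripper_force: 58.9
clock: 25.0
eef_pos: [477.2, -7.0, 154.6]
tool_rot: [3.141, 0.0, 1.567]
force: [-0.8, 0.2, -1.0]
width: 20.5
gripper_force: 59.0
clock: 25.5
eef_pos: [479.4, -7.1, 276.1]
tool_rot: [3.132, -0.001, 1.567]
force: [0.2, 0.1, -1.0]
width: 20.7
gripper_force: 59.1
top pot_brass 0.71 [499. 187.   0.]
top pot_brass 0.42 [359. 101.   0.]
top pot_brass 0.18 [659. 164.   0.]
top pot_copper 0.91 [ 839. -115.    0.]
top pot_copper 0.79 [192. 358.   0.]
top pot_copper 0.78 [ 321. -141.    0.]
top pot_steel 0.96 [ 507. -217.    0.]
top pot_steel 0.74 [505. 190.   0.]
top pot_steel 0.34 [798.  18.   0.]
scene pot_brass 0.61 [487. 194.   0.]
scene pot_brass 0.38 [ 703. -412.    0.]
scene pot_copper 0.88 [ 320. -136.    0.]
scene pot_copper 0.81 [205. 357.   0.]
scene pot_copper 0.74 [478.   4.   0.]
scene pot_steel 0.94 [ 507. -215.    0.]
```

```bash
python3 -m crank '[[[-1,0.14,0,0],[-1,0.14,0,0],[-1,0.14,0,0],[-1,0.14,0,0],[-1,0.14,0,0],[-1,0.14,0,0],[-1,0.14,0,0],[-1,0.14,0,0],[-0.25,0.12,0,0],[0,0,0,0],[0,0,0,0]]]'
python3 -m crank '[[[0,0,0.8,0],[0,0,0.8,0],[0,0,0.8,0],[0,0,0.8,0],[0,0,0.8,0],[0,0,0.5,0],[0,0,0.2,0],[0,0,0,0],[0,0,0,0],[0,0,0,0]]]'
python3 -m crank '[[[0,0,-0.8,0],[0,0,-0.8,0],[0,0,-0.8,0],[0,0,-0.2,0],[0,0,0,0],[0,0,0,0]]]'
python3 -m crank '[[[0,0,0.8,0],[0,0,0.8,0],[0,0,0.8,0],[0,0,0.2,0],[0,0,0,0],[0,0,0,0],[0,0,0,0]]]'
python3 -c "
from h import *
save('scene','s4.png');save('top','t4.png')"
python3 -m crank '[[[0,0,-1,0],[0,0,-1,0],[0,0,-1,0],[0,0,-1,0],[0,0,-0.7,0],[0,0,0,0]]]'
```

```text
clock: 26.82
eef_pos: [506.7, -212.5, 270.8]
tool_rot: [-3.14, -0.001, 1.567]
force: [0.3, 0.5, -1.0]
width: 20.3
gripper_force: 59.1
clock: 27.65
eef_pos: [507.8, -212.9, 155.0]
tool_rot: [3.14, 0.0, 1.568]
force: [-0.1, -0.6, -0.4]
width: 20.6
gripper_force: 59.1
clock: 28.15
eef_pos: [507.0, -212.9, 219.2]
tool_rot: [3.141, -0.0, 1.568]
force: [0.2, -0.3, -0.1]
width: 20.9
gripper_force: 59.1
clock: 28.73
eef_pos: [507.6, -213.6, 154.8]
tool_rot: [3.14, 0.001, 1.567]
force: [-0.5, -0.1, 0.4]
width: 20.6
gripper_force: 59.1
clock: 29.33
eef_pos: [509.3, -214.5, 276.3]
tool_rot: [3.133, 0.003, 1.567]
force: [-0.1, -1.0, -0.7]
width: 20.6
gripper_force: 59.1
```

View pics/s4.png

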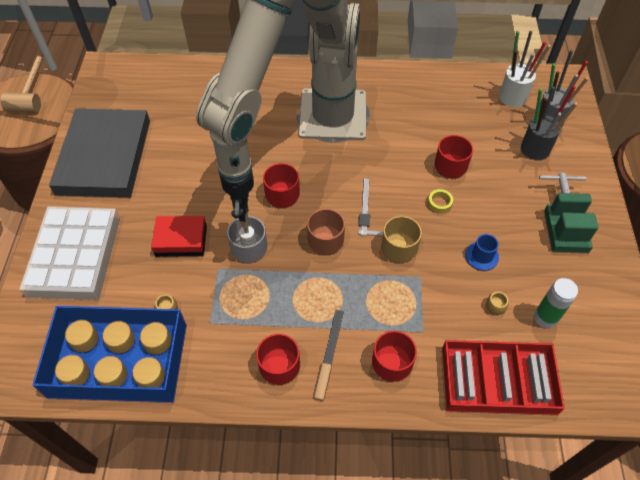

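The brush is at the bottom of the steel pot at [235,246], and nothing else has moved. I'll return it to the same spot it was lifted from.

```bash
python3 -m crank '[[[1,0,0,0],[1,0,0,0],[1,0,0,0],[1,0,0,0],[1,0,0,0],[1,0,0,0],[1,0,0,0],[1,0,0,0],[1,0,0,0],[1,0,0,0],[1,0,0,0],[1,0,0,0]]]'
python3 -m crank '[[[1,0,0,0],[1,0,0,0],[1,0,0,0],[1,0,0,0],[1,0,0,0],[1,0,0,0],[1,0,0,0],[1,0,0,0],[1,0,0,0],[1,0,0,0],[1,0,0,0],[1,0,0,0]]]'
python3 -m crank '[[[0.6,0.08,0,0],[0.6,0.08,0,0],[0,0,0,0],[0,0,0,0],[0,0,0,0]]]'
```

```text
clock: 30.33
eef_pos: [507.5, 88.1, 271.4]
tool_rot: [-3.141, -0.0, 1.568]
force: [0.5, -0.3, -0.8]
width: 20.7
gripper_force: 59.1
clock: 31.33
eef_pos: [508.5, 387.9, 271.1]
tool_rot: [-3.141, 0.0, 1.568]
force: [0.4, 0.9, -1.0]
width: 20.8
gripper_force: 59.1
clock: 31.75
eef_pos: [513.1, 415.2, 271.2]
tool_rot: [-3.141, 0.002, 1.566]
force: [-0.6, -0.3, -1.7]
width: 20.6
gripper_force: 59.1
```

```bash
python3 -m crank '[[[0.05,-0.04,0.4,0],[0,0,0.6,0],[0,0,0.6,0],[0,0,0.6,0],[0,0,0,0],[0,0,0,0]]]'
python3 -m crank '[[[0,0,0.6,0],[0,0,0.6,0],[0,0,0.6,0],[0,0,0.6,0],[0,0,0.25,0],[0,0,0,0],[0,0,0,0]]]'
```

```text
clock: 32.25
eef_pos: [511.6, 416.8, 215.7]
tool_rot: [-3.14, 0.002, 1.566]
force: [0.1, -0.1, -0.6]
width: 20.8
gripper_force: 59.1
clock: 32.83
eef_pos: [512.6, 418.1, 151.1]
tool_rot: [3.141, -0.001, 1.567]
force: [-0.1, -0.1, -1.5]
width: 20.7
gripper_force: 59.1
```

```bash
python3 -m crank '[[[0,0,0.12,0],[0,0,0,0],[0,0,0,0]]]'
python3 -m crank '[[[0,0,0,0],[0,0,0,0],[0,0,0,0],[0,0,0,0],[0,0,0,0],[0,0,0,0]]]' -1
python3 -m crank '[[[0,0,-0.5,0],[0,0,-0.8,0],[0,0,-1,0],[0,0,-1,0],[0,0,-1,0],[0,0,-1,0],[0,0,-1,0]]]'
python3 -m crank '[[[-1,0,0,0],[-1,0,0,0],[-1,0,0,0],[-1,0,0,0],[-1,0,0,0],[-1,0,0,0],[-1,0,0,0],[-1,0,0,0],[0,0,0,0],[0,0,0,0]]]' 0
python3 - <<'E'
from h import *
d=save('scene','s5.png');t=save('top','t5.png');w=ctrl.get_image('wrist');cv2.imwrite('pics/w5.png',w['img'][:,:,::-1])
w['fish']=1
cv2.imwrite('pics/c5.png',np.hstack([cv2.resize(d['img'][180:300,420:540,::-1],None,fx=3,fy=3),cv2.resize(t['img'][180:300,90:210,::-1],None,fx=3,fy=3)]))
for cam,d in (('top',t),('scene',d),('wrist',w)):
  for n in ['pot_brass','pot_copper','pot_steel','spot_a','stand','brush_tip']:
    for o in ctrl.place_of(cam,n)[:3]:
        print(cam,n,round(o['confidence'],2),np.round(onz(d,o['position'],0)))
E
```

```text
clock: 33.08
eef_pos: [512.3, 418.3, 148.0]
tool_rot: [3.141, -0.001, 1.568]
force: [-0.6, 0.1, -1.2]
width: 20.5
gripper_force: 59.1
clock: 33.58
eef_pos: [512.1, 418.1, 147.3]
tool_rot: [3.142, -0.0, 1.568]
force: [0.3, 0.1, 0.5]
width: 85.4
gripper_force: 0.0
clock: 34.17
eef_pos: [512.1, 417.9, 307.3]
tool_rot: [3.141, -0.001, 1.567]
force: [0.2, 0.3, -1.1]
width: 85.7
gripper_force: 0.0
clock: 35.0
eef_pos: [511.9, 216.4, 306.1]
tool_rot: [3.14, -0.001, 1.564]
force: [-0.1, 0.6, 0.1]
width: 42.9
gripper_force: 0.0
top pot_brass 0.57 [502. 185.   0.]
top pot_copper 0.74 [837. 170.   0.]
top pot_copper 0.67 [ 318. -136.    0.]
top pot_copper 0.62 [ 840. -112.    0.]
top pot_steel 0.91 [ 511. -212.    0.]
top spot_a 0.95 [ 651. -213.    0.]
top spot_a 0.65 [660. 166.   0.]
top spot_a 0.63 [658. -18.   0.]
scene pot_brass 0.76 [488. 188.   0.]
scene pot_brass 0.23 [368.  99.   0.]
scene pot_copper 0.84 [481.  -6.   0.]
scene pot_copper 0.82 [ 841. -105.    0.]
scene pot_copper 0.74 [208. 372.   0.]
scene pot_steel 0.68 [ 505. -210.    0.]
scene spot_a 0.93 [655. -23.   0.]
scene spot_a 0.9 [ 649. -213.    0.]
scene spot_a 0.61 [665. 163.   0.]
scene stand 0.85 [512. 421.   0.]
scene stand 0.2 [330. 315.   0.]
scene brush_tip 0.46 [367. 103.   0.]
wrist pot_brass 0.59 [496. 192.   0.]
wrist pot_copper 0.84 [475. -11.   0.]
wrist pot_copper 0.66 [ 841. -110.    0.]
wrist pot_copper 0.65 [514. 417.   0.]
wrist pot_steel 0.61 [ 508. -208.    0.]
wrist spot_a 0.88 [659. -26.   0.]
wrist spot_a 0.81 [661. 162.   0.]
wrist stand 0.69 [511. 417.   0.]
wrist stand 0.19 [515. 417.   0.]
wrist brush_tip 0.64 [514. 416.   0.]
```

View pics/c5.png

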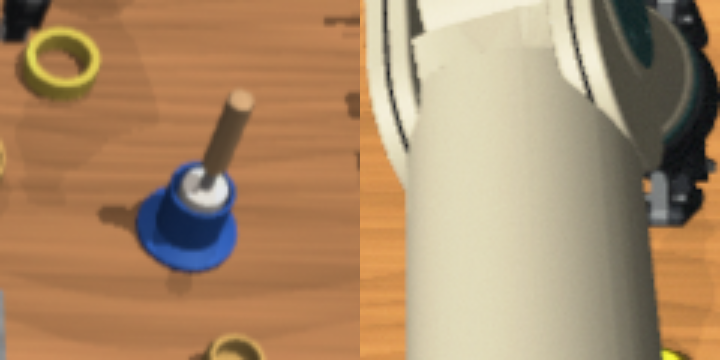

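The brush stands in its holder. I'll refine the disc and pot centres from colour before pushing.

```bash
cat >> h.py <<'E'
def cork(d,img=None):
    g=np.array([[654+3,166],[656,-22],[653,-212]],float)
    im=(d['img'] if img is None else img); lab=cv2.cvtColor(im,cv2.COLOR_RGB2HSV)
    T=np.array(d['extrinsics']);K=np.array(d['intrinsics']);out=[]
    for x,y in g:
        p=T[:3,:3].T@(np.array([x,y,0])-T[:3,3]);c=(K[0,0]*p[0]/-p[2]+K[0,2],K[1,1]*-p[1]/-p[2]+K[1,2])
        m=np.zeros((480,640),np.uint8);cv2.circle(m,(int(c[0]),int(c[1])),35,1,-1)
        k=(m>0)&(lab[:,:,1]>60)&(lab[:,:,2]>90)
        # keep largest blob
        n,l,s,ce=cv2.connectedComponentsWithStats(k.astype(np.uint8));i=1+np.argmax(s[1:,4])
        out.append(np.round(onz(d,(ce[i][1],ce[i][0]),0)[:2],1).tolist()+[int(s[i,4])])
    return out
E
python3 - <<'E'
from h import *
for cam in('top','scene'):
    d=ctrl.get_image(cam); im=cv2.imread('pics/%s0.png'%cam)[:,:,::-1].copy(); print(cam,cork(d,im))
    m=ctrl.trace(cam,'mat'); 
    for n in ['pot_brass','pot_steel','pot_copper']:
        for o in ctrl.trace(cam,n)[:4]:
            q=np.argwhere(o['mask'])
            c=(q.max(0)+q.min(0))/2
            print(n,round(o['confidence'],2),np.round(onz(d,c,42)[:2]),q.max(0)-q.min(0))
E
```

```text
top [[659.4, 167.2, 2168], [657.2, -23.2, 2154], [655.2, -213.2, 2167]]
pot_brass 0.9 [495. 196.] [43 46]
pot_steel 0.8 [ 510. -216.] [45 47]
pot_copper 0.88 [ 322. -139.] [45 45]
pot_copper 0.81 [ 847. -108.] [49 43]
pot_copper 0.68 [831. 168.] [50 43]
pot_copper 0.59 [479.  -9.] [44 44]
scene [[661.2, 169.5, 1797], [659.1, -20.8, 1764], [657.3, -210.4, 1775]]
pot_brass 0.97 [492. 197.] [46 40]
pot_steel 0.59 [ 507. -215.] [46 39]
pot_copper 0.96 [ 843. -108.] [50 43]
pot_copper 0.73 [684. -23.] [ 63 212]
pot_copper 0.68 [477.  -5.] [46 37]
pot_copper 0.65 [ 326. -136.] [44 36]
```

```bash
python3 -m crank '[[[-1,-0.6,0,0],[-0.2,0,0,0],[0,0,0,0],[0,0,0,0],[0,0,0,0]]]' 1
python3 -m crank '[[[0,0,1,0],[0,0,1,0],[0,0,1,0],[0,0,1,0],[0,0,1,0],[0,0,1,0],[0,0,1,0],[0,0,1,0],[0,0,1,0],[0,0,1,0],[0,0,0,0],[0,0,0,0]]]'
```

```text
clock: 36.97
eef_pos: [496.7, 189.1, 304.9]
tool_rot: [3.141, -0.001, 1.568]
force: [-0.1, -0.1, -0.1]
width: -0.1
gripper_force: 0.0
clock: 37.97
eef_pos: [495.8, 188.4, 53.8]
tool_rot: [-3.139, 0.001, 1.568]
force: [0.1, 0.5, 0.8]
width: -0.0
gripper_force: 0.0
```

```bash
python3 -m crank '[[[0,0,0.55,0],[0,0.4,0,0],[0,0.4,0,0],[-0.05,0.4,0,0],[-0.05,0.4,0,0],[-0.05,0.4,0,0],[-0.05,0.4,0,0],[-0.05,0.4,0,0],[-0.05,0.4,0,0],[-0.05,0.4,0,0]]]'
python3 -m crank '[[[-0.05,0.4,0,0],[-0.05,0.4,0,0],[-0.05,0.4,0,0],[-0.05,0.4,0,0],[-0.05,0.4,0,0],[-0.05,0.4,0,0],[-0.05,0.3,0,0],[-0.05,0.3,0,0],[-0.05,0.2,0,0],[0,0,0,0],[0,0,0,0]]]'
python3 - <<'E'
from h import *
for cam in('top','scene'):
    d=save(cam,cam+'6.png')
    for o in ctrl.place_of(cam,'pot_brass')[:2]: print(cam,round(o['confidence'],2),np.round(onz(d,o['position'],0)))
    for o in ctrl.trace(cam,'pot_brass')[:2]:
        q=np.argwhere(o['mask']);print(round(o['confidence'],2),np.round(onz(d,(q.max(0)+q.min(0))/2,42)[:2]),q.max(0)-q.min(0))
E
```

```text
clock: 38.8
eef_pos: [585.6, 179.7, 42.1]
tool_rot: [-3.139, -0.001, 1.568]
force: [-3.7, 0.9, 0.2]
width: -0.0
gripper_force: 2.0
clock: 39.72
eef_pos: [666.7, 167.6, 41.6]
tool_rot: [3.141, -0.0, 1.567]
force: [-2.8, 0.1, 2.2]
width: -0.3
gripper_force: 1.7
top 0.56 [634. 161.   0.]
0.85 [632. 157.] [45 31]
0.68 [478.  -8.] [43 41]
scene 0.89 [607. 174.   0.]
0.6 [636. 176.] [40 41]
```

View pics/scene6.png

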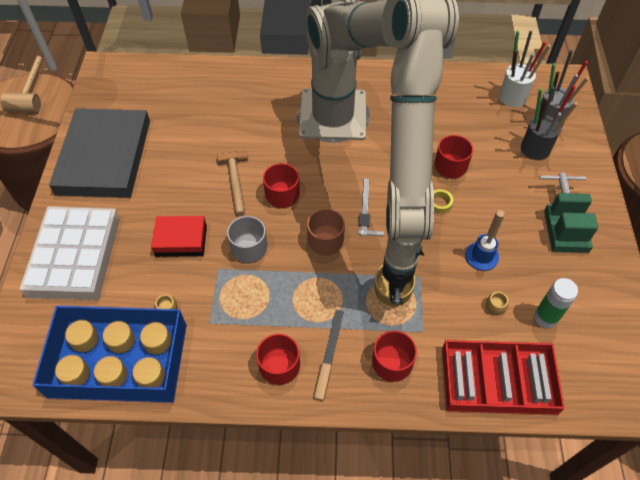

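The brass pot follows the finger and now sits at about (635,168), [287,394] in the picture. It needs another 24 mm, then I'll back off.

```bash
python3 -m crank '[[[0,0.3,0,0],[0,0.3,0,0],[0,0.2,0,0],[0,0.16,0,0],[0,0,0,0],[0,0,0,0],[0,-0.4,0,0],[0,-0.4,0,0],[0,0,0,0]]]'
python3 -m crank '[[[0,0,-1,0],[0,0,-1,0],[0,0,-1,0],[0,0,-1,0],[0,0,-1,0],[0,0,-1,0],[0,0,-1,0],[0,0,-1,0],[0,0,-1,0],[0,0,-1,0],[0,0,0,0]]]'
python3 -m crank '[[[-0.98,-1,0,0],[-0.98,-1,0,0],[-0.98,-1,0,0],[-0.98,-1,0,0],[-0.98,-1,0,0],[-0.98,-1,0,0],[-0.98,-1,0,0],[-0.1,-0.7,0,0],[0,0,0,0],[0,0,0,0]]]'
python3 - <<'E'
from h import *
for cam in('top','scene'):
    d=save(cam,cam+'7.png')
    for n in ('pot_brass','pot_copper'):
        for o in ctrl.place_of(cam,n)[:3]: print(cam,n,round(o['confidence'],2),np.round(onz(d,o['position'],0)))
        for o in ctrl.trace(cam,n)[:3]:
            q=np.argwhere(o['mask']);print(round(o['confidence'],2),np.round(onz(d,(q.max(0)+q.min(0))/2,42)[:2]),q.max(0)-q.min(0))
E
```

```text
clock: 40.77
eef_pos: [670.6, 169.0, 43.0]
tool_rot: [3.139, -0.002, 1.568]
force: [-2.7, 1.0, 5.1]
width: -0.4
gripper_force: 2.9
clock: 41.68
eef_pos: [674.5, 167.5, 298.0]
tool_rot: [3.128, -0.002, 1.567]
force: [0.8, 0.2, 0.9]
width: -0.1
gripper_force: 0.0
clock: 42.52
eef_pos: [477.8, -6.3, 291.8]
tool_rot: [3.138, -0.0, 1.566]
force: [0.8, 0.9, 1.2]
width: -0.1
gripper_force: 0.0
top pot_brass 0.6 [653. 167.   0.]
0.89 [646. 174.] [47 45]
0.35 [647. -19.] [ 67 219]
top pot_copper 0.69 [ 323. -143.    0.]
top pot_copper 0.67 [833. 158.   0.]
top pot_copper 0.58 [ 843. -111.    0.]
0.96 [830. 169.] [49 44]
0.93 [ 848. -109.] [50 44]
0.77 [ 321. -143.] [44 42]
scene pot_brass 0.92 [639. 165.   0.]
0.77 [643. 176.] [47 41]
0.71 [527. 410.] [35 32]
scene pot_copper 0.91 [ 324. -137.    0.]
scene pot_copper 0.91 [ 851. -101.    0.]
scene pot_copper 0.85 [821. 172.   0.]
0.96 [827. 169.] [51 44]
0.93 [ 326. -134.] [42 35]
0.93 [ 843. -109.] [50 44]
```

```bash
cat >> h.py <<'E'
from scipy.optimize import minimize
def proj(d,P):
    T=np.array(d['extrinsics']);K=np.array(d['intrinsics']);p=(P-T[:3,3])@T[:3,:3]
    return np.stack([K[0,0]*p[:,0]/-p[:,2]+K[0,2],K[1,1]*p[:,1]/p[:,2]+K[1,2]],1)
a=np.linspace(0,2*np.pi,60);C=np.stack([np.cos(a),np.sin(a)],1)
def hull(d,xy):
    P=np.vstack([np.c_[xy+50*C,85+0*a],np.c_[xy+46*C,0*a]]);return cv2.convexHull(proj(d,P).astype(np.float32))[:,0]
def fit(d,mask,xy):
    m=mask.astype(np.uint8); m=cv2.drawContours(np.zeros_like(m),[cv2.convexHull(np.argwhere(m)[:,::-1].astype(np.int32))],-1,1,-1)>0
    def cost(x):
        k=np.zeros((480,640),np.uint8);cv2.fillConvexPoly(k,np.round(hull(d,x)*16).astype(np.int32),1,shift=4);k=k>0
        return -(k&m).sum()/(k|m).sum()
    r=minimize(cost,xy,method='Nelder-Mead',options=dict(initial_simplex=np.array([xy,xy+[12,0],xy+[0,12]])))
    return np.round(r.x,1),round(-r.fun,3)
def fits(name,xy,cams=('top','scene')):
    xy=np.array(xy,float);ds={}
    for cam in cams:
        d=ds[cam]=ctrl.get_image(cam)
        for o in ctrl.trace(cam,name)[:4]:
            c=np.argwhere(o['mask']).mean(0)
            if np.linalg.norm(onz(d,c,42)[:2]-xy)<40: print(cam,name,round(o['confidence'],2),*fit(d,o['mask'],xy))
    return ds
E
python3 - <<'E'
from h import *
ds=fits('pot_brass',(650,170)); fits('pot_steel',(508,-212)); fits('pot_copper',(478,-6))
ims=[]
for cam in ds:
    d=ds[cam];im=cv2.resize(d['img'][:,:,::-1],None,fx=4,fy=4)
    for P,c in ((np.c_[[660,168.3]+50*C,85+0*a],(255,0,0)),(np.c_[[660,168.3]+65*C,0*a],(0,0,255))): cv2.polylines(im,[np.int32(proj(d,P)*4+2)],True,c,1)
    x,y=np.int32(proj(d,np.array([[660,168.3,40.]]))[0]*4);ims.append(im[y-200:y+200,x-200:x+200])
cv2.imwrite('pics/c7.png',np.hstack(ims))
E
```

```text
top pot_brass 0.92 [641.6 170.5] 0.977
scene pot_brass 0.68 [648.3 172.4] 0.947
scene pot_steel 0.92 [ 509.9 -212.3] 0.961
scene pot_copper 0.84 [480.6  -5.2] 0.954
```

View pics/c7.png

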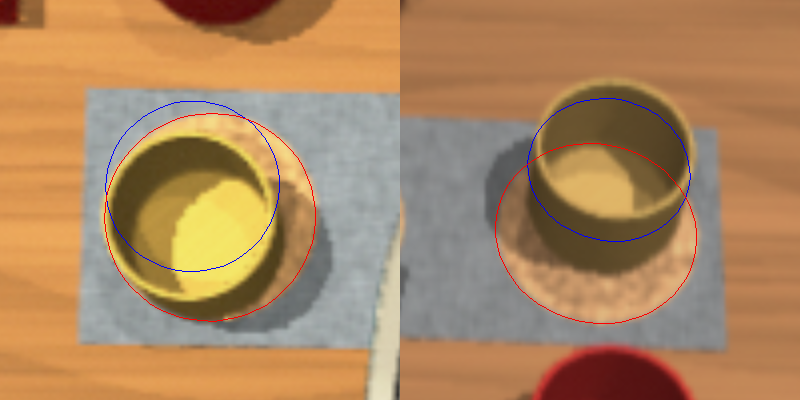

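The overlay shows brass about 15 mm short of its disc centre in -x, so I'll nudge it later. Now I'll push copper, backing off less at the end.

```bash
python3 -m crank '[[[0,0,1,0],[0,0,1,0],[0,0,1,0],[0,0,1,0],[0,0,1,0],[0,0,1,0],[0,0,1,0],[0,0,1,0],[0,0,1,0],[0,0,1,0],[0,0,0,0],[0,0,0,0]]]'
python3 -m crank '[[[0,0.4,0,0],[0,0.4,0,0],[0,0.4,0,0],[-0.04,0.4,0,0],[-0.04,0.4,0,0],[-0.04,0.4,0,0],[-0.04,0.4,0,0],[-0.04,0.4,0,0],[-0.04,0.4,0,0],[-0.04,0.4,0,0],[-0.04,0.4,0,0],[-0.04,0.4,0,0]]]'
python3 -m crank '[[[-0.04,0.4,0,0],[-0.04,0.4,0,0],[-0.04,0.4,0,0],[-0.04,0.4,0,0],[-0.04,0.4,0,0],[-0.04,0.4,0,0],[-0.04,0.3,0,0],[0,0.3,0,0],[0,0.2,0,0],[0,0.2,0,0],[0,0,0,0],[0,0,0,0]]]'
python3 - <<'E'
from h import *
fits('pot_copper',(650,-22))
E
```

```text
clock: 44.62
eef_pos: [476.4, -6.0, 40.4]
tool_rot: [-3.139, -0.0, 1.567]
force: [-0.1, -0.1, -0.3]
width: 0.0
gripper_force: 0.0
clock: 45.62
eef_pos: [596.1, -14.9, 42.9]
tool_rot: [-3.139, -0.001, 1.568]
force: [-4.3, -0.1, -0.5]
width: -0.3
gripper_force: 1.8
clock: 46.62
eef_pos: [682.7, -22.5, 41.6]
tool_rot: [3.14, 0.0, 1.568]
force: [-3.7, 0.7, 3.7]
width: -0.0
gripper_force: 1.8
scene pot_copper 0.9 [657.7 -23.1] 0.668
```

```bash
python3 -m crank '[[[0,0.2,0,0],[0,0.05,0,0],[0,0,0,0],[0,0,0,0]]]'
python3 -m crank '[[[0,-0.3,0,0],[0,0,0,0],[0,0,0,0]]]'
python3 -m crank '[[[0,0,-0.4,0],[0,0,-0.8,0],[0,0,-1,0],[0,0,-1,0],[0,0,-1,0],[0,0,-1,0],[0,0,-1,0],[0,0,-1,0],[0,0,-1,0],[0,0,-1,0],[0,0,-0.8,0],[0,0,0,0]]]'
python3 -m crank '[[[-1,-0.87,0,0],[-1,-0.87,0,0],[-1,-0.87,0,0],[-1,-0.87,0,0],[-1,-0.87,0,0],[-1,-0.87,0,0],[-1,-0.87,0,0],[-0.6,-0.7,0,0],[0,0,0,0],[0,0,0,0]]]'
python3 - <<'E'
from h import *
fits('pot_copper',(655,-22));fits('pot_brass',(645,170));fits('pot_steel',(508,-212))
E
```

```text
clock: 47.15
eef_pos: [688.3, -22.6, 40.8]
tool_rot: [-3.141, 0.0, 1.568]
force: [-3.4, -0.4, 2.1]
width: -0.0
gripper_force: 1.7
clock: 47.4
eef_pos: [680.8, -22.6, 41.5]
tool_rot: [3.141, 0.0, 1.567]
force: [-2.8, 0.8, 1.8]
width: 0.2
gripper_force: 1.4
clock: 48.4
eef_pos: [684.1, -23.1, 297.3]
tool_rot: [3.13, 0.001, 1.568]
force: [1.1, 0.3, 0.6]
width: -0.1
gripper_force: 0.0
clock: 49.23
eef_pos: [509.8, -213.4, 291.5]
tool_rot: [3.14, 0.0, 1.564]
force: [1.2, 0.8, 0.4]
width: 0.2
gripper_force: 0.0
top pot_copper 0.78 [646.7 -24.3] 0.967
scene pot_copper 0.95 [650.4 -24.5] 0.968
top pot_brass 0.71 [642.3 170. ] 0.971
scene pot_brass 0.9 [646.4 172.8] 0.962
top pot_steel 0.61 [ 506.7 -212.2] 0.946
scene pot_steel 0.64 [ 511.5 -211.9] 0.926
```

Both pots sit about 41 mm behind the farthest TCP position, so I'll use that offset for steel and push to TCP x≈698.

```bash
python3 -m crank '[[[0,0,1,0],[0,0,1,0],[0,0,1,0],[0,0,1,0],[0,0,1,0],[0,0,1,0],[0,0,1,0],[0,0,1,0],[0,0,1,0],[0,0,1,0],[0,0,0,0],[0,0,0,0]]]'
python3 -m crank '[[[0,0.4,0,0],[0,0.4,0,0],[0,0.4,0,0],[0,0.4,0,0],[0,0.4,0,0],[0,0.4,0,0],[0,0.4,0,0],[0,0.4,0,0],[0,0.4,0,0],[0,0.4,0,0]]]'
python3 -m crank '[[[0,0.4,0,0],[0,0.4,0,0],[0,0.4,0,0],[0,0.4,0,0],[0,0.4,0,0],[0,0.4,0,0],[0,0.3,0,0],[0,0.3,0,0],[0,0.2,0,0],[0,0.2,0,0],[0,0.15,0,0],[0,0,0,0]]]'
python3 -m crank '[[[0,0,0,0],[0,0,0,0],[0,-0.4,0,0],[0,-0.4,0,0],[0,-0.2,0,0],[0,0,0,0],[0,0,0,0]]]'
python3 -m crank '[[[0,0,-0.4,0],[0,0,-0.8,0],[0,0,-1,0],[0,0,-1,0],[0,0,-1,0],[0,0,-1,0],[0,0,-1,0],[0,0,-1,0],[0,0,-1,0],[0,0,-1,0],[0,0,-0.8,0],[0,0,0,0]]]'
python3 - <<'E'
from h import *
fits('pot_copper',(655,-22));fits('pot_brass',(645,170));fits('pot_steel',(656,-212))
E
```

```text
clock: 50.83
eef_pos: [509.7, -211.7, 40.3]
tool_rot: [-3.139, -0.001, 1.567]
force: [0.6, -0.4, 0.7]
width: 0.1
gripper_force: 0.0
clock: 51.67
eef_pos: [610.4, -212.6, 43.1]
tool_rot: [-3.141, 0.0, 1.567]
force: [-2.7, 0.3, 0.1]
width: -0.0
gripper_force: 1.3
clock: 52.67
eef_pos: [700.1, -212.5, 41.2]
tool_rot: [3.141, 0.0, 1.568]
force: [-2.1, 0.6, 1.7]
width: 0.1
gripper_force: 1.2
clock: 53.25
eef_pos: [675.6, -212.3, 42.9]
tool_rot: [3.138, -0.0, 1.568]
force: [-2.4, 1.2, 6.6]
width: 0.1
gripper_force: 3.2
clock: 54.25
eef_pos: [676.9, -213.7, 297.3]
tool_rot: [3.131, 0.003, 1.568]
force: [0.1, 0.1, 0.9]
width: 0.3
gripper_force: 0.0
top pot_copper 0.63 [646.3 -25. ] 0.966
top pot_brass 0.94 [642.4 170.2] 0.983
scene pot_brass 0.82 [646.2 172.9] 0.967
top pot_steel 0.94 [ 658.6 -200.6] 0.428
scene pot_steel 0.85 [ 653.7 -208.8] 0.955
```

```bash
python3 -m crank '[[[1,-0.08,0,0],[1,-0.08,0,0],[1,-0.08,0,0],[1,-0.08,0,0],[1,-0.08,0,0],[1,-0.08,0,0],[1,-0.08,0,0],[1,-0.08,0,0],[1,-0.08,0,0],[1,-0.08,0,0],[1,-0.08,0,0],[1,-0.08,0,0]]]'
python3 -m crank '[[[1,0,0,0],[1,0,0,0],[1,0,0,0],[0.3,0,0,0],[0,0,0,0],[0,0,0,0],[0,0,0,0]]]'
python3 -c "
from h import *
fits('pot_steel',(656,-212));fits('pot_copper',(650,-24))"
```

```text
clock: 55.85
eef_pos: [651.0, 88.8, 291.1]
tool_rot: [3.141, -0.0, 1.567]
force: [0.5, -0.1, -0.0]
width: 0.0
gripper_force: 0.0
clock: 56.43
eef_pos: [651.8, 167.3, 291.2]
tool_rot: [3.141, 0.002, 1.565]
force: [-0.2, 0.1, 0.1]
width: 0.2
gripper_force: 0.0
top pot_steel 0.75 [ 650.5 -210.2] 0.977
scene pot_steel 0.85 [ 653.7 -207.5] 0.96
top pot_copper 0.63 [647.4 -24.9] 0.969
```

Steel is within about 5 mm of its disc centre. Now the brass nudge.

```bash
python3 -m crank '[[[0,0,1,0],[0,0,1,0],[0,0,1,0],[0,0,1,0],[0,0,1,0],[0,0,1,0],[0,0,1,0],[0,0,1,0],[0,0,1,0],[0,0,1,0],[0,0,0,0],[0,0,0,0]]]'
python3 -m crank '[[[0,0.4,0,0],[0,0.4,0,0],[0,0.4,0,0],[0,0.4,0,0],[0,0.2,0,0],[0,0.1,0,0],[0,0,0,0],[0,0,0,0]]]'
python3 -m crank '[[[0,-0.25,0,0],[0,0,0,0]]]'
python3 -m crank '[[[0,0,-0.4,0],[0,0,-0.8,0],[0,0,-1,0],[0,0,-1,0],[0,0,-1,0],[0,0,-1,0],[0,0,-1,0],[0,0,-1,0],[0,0,-1,0],[0,0,-1,0],[0,0,-0.8,0],[0,0,0,0]]]'
python3 -m crank '[[[-1,-0.2,0,0],[-1,-0.2,0,0],[-1,-0.2,0,0],[-1,-0.2,0,0],[-1,-0.2,0,0],[-1,-0.2,0,0],[-1,-0.2,0,0],[-0.6,-0.2,0,0],[0,0,0,0],[0,0,0,0]]]'
python3 -c "
from h import *
fits('pot_brass',(656,170))"
```

```text
clock: 57.83
eef_pos: [650.5, 169.8, 40.0]
tool_rot: [-3.139, 0.001, 1.567]
force: [1.0, -1.0, 0.7]
width: -0.1
gripper_force: 0.0
clock: 58.5
eef_pos: [699.2, 170.2, 42.2]
tool_rot: [3.141, -0.0, 1.568]
force: [-2.8, 0.2, 3.6]
width: -0.1
gripper_force: 2.0
clock: 58.67
eef_pos: [692.9, 170.3, 42.6]
tool_rot: [3.139, -0.001, 1.568]
force: [-0.5, -0.7, 5.3]
width: 0.3
gripper_force: 2.6
clock: 59.67
eef_pos: [695.5, 169.9, 297.1]
tool_rot: [3.131, -0.002, 1.567]
force: [0.5, -0.2, 1.0]
width: 0.2
gripper_force: 0.0
clock: 60.5
eef_pos: [652.0, -20.3, 291.1]
tool_rot: [3.141, -0.001, 1.566]
force: [0.8, 0.7, 0.2]
width: 0.2
gripper_force: 0.0
top pot_brass 0.86 [659.2 172.2] 0.966
scene pot_brass 0.72 [662.2 175.2] 0.956
```

Brass is about 5 mm off centre. I'll do the same for copper, with TCP x to 697.

```bash
python3 -m crank '[[[0,0,1,0],[0,0,1,0],[0,0,1,0],[0,0,1,0],[0,0,1,0],[0,0,1,0],[0,0,1,0],[0,0,1,0],[0,0,1,0],[0,0,1,0],[0,0,0,0],[0,0,0,0]]]'
python3 -m crank '[[[0,0.4,0,0],[0,0.4,0,0],[0,0.4,0,0],[0,0.4,0,0],[0,0.15,0,0],[0,0,0,0],[0,0,0,0]]]'
python3 -m crank '[[[0,-0.25,0,0],[0,0,0,0]]]'
python3 -m crank '[[[0,0,-0.4,0],[0,0,-0.8,0],[0,0,-1,0],[0,0,-1,0],[0,0,-1,0],[0,0,-1,0],[0,0,-1,0],[0,0,-1,0],[0,0,-1,0],[0,0,-1,0],[0,0,-0.8,0],[0,0,0,0]]]'
python3 -m crank '[[[1,-0.7,0,0],[1,-0.7,0,0],[1,-0.7,0,0],[1,-0.7,0,0],[1,-0.7,0,0],[1,-0.7,0,0],[1,-0.7,0,0],[1,-0.7,0,0],[1,-0.7,0,0],[1,-0.7,0,0],[0,0,0,0],[0,0,0,0]]]'
python3 -c "
from h import *
fits('pot_brass',(656,170));fits('pot_copper',(656,-23));fits('pot_steel',(656,-210));save('scene','s9.png');save('top','t9.png')"
```

```text
clock: 61.7
eef_pos: [651.3, -18.7, 39.8]
tool_rot: [-3.139, -0.0, 1.569]
force: [-0.2, -0.7, 1.1]
width: -0.1
gripper_force: 0.0
clock: 62.28
eef_pos: [696.5, -19.8, 42.7]
tool_rot: [3.14, -0.0, 1.568]
force: [-1.5, 0.1, 4.9]
width: 0.1
gripper_force: 2.4
clock: 62.45
eef_pos: [690.3, -20.1, 43.3]
tool_rot: [3.138, -0.0, 1.567]
force: [-1.6, -0.2, 7.3]
width: 0.1
gripper_force: 3.7
clock: 63.45
eef_pos: [692.1, -20.5, 297.0]
tool_rot: [3.131, 0.0, 1.568]
force: [0.7, -0.7, 0.7]
width: -0.2
gripper_force: 0.0
clock: 64.45
eef_pos: [513.9, 232.7, 290.9]
tool_rot: [-3.141, -0.001, 1.572]
force: [0.3, -2.0, 0.3]
width: 0.1
gripper_force: 0.0
top pot_brass 0.78 [659.6 171.8] 0.952
scene pot_brass 0.84 [663.6 173.1] 0.96
top pot_copper 0.96 [656.5 -20.9] 0.974
scene pot_copper 0.98 [660.4 -21.1] 0.956
top pot_steel 0.59 [ 649.4 -210. ] 0.964
scene pot_steel 0.72 [ 655.5 -209.2] 0.918
```

View pics/s9.png

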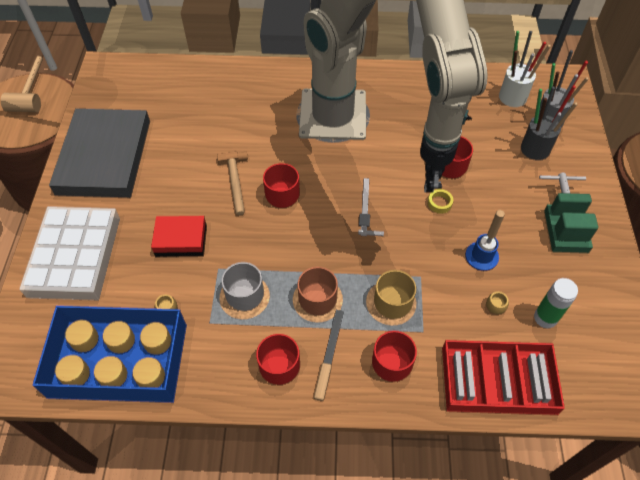

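The pots stand on their discs at [288,242], [292,318] and [296,395]. The case is shut, the brush is upright at [248,487] and the arm is clear of everything. I'll hand in.

```bash
python3 -c "
from cell import ctrl
print(ctrl.finish_job())"
```

```text
the job is handed in; nothing more can be done
None
```

I handed the job in at about 65 s of the 210 s; the system returned no verdict. The case is shut, all three pots were brushed in order, the brush is upright in its stand, and each pot measures within about 8 mm of its disc centre, with nothing else visibly moved.

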